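Dock a tube block against both stops of a reader nest and hold it

TASK

Pick up the red tube block and set it flat in the aluminium docking nest of the small reader, with its white-dotted corner in the corner between the two dark steel stops, and press it snug and flush against both stops at once, pushing in the green spring ejector. The ejector pushes the block out again when it is let go, so finish while still holding the block pressed gently against both stops. Leave the other things on the bench where they are.

Things in the scene. Friction and masses are not known exactly. Their poses are not given: they have to be found in the camera images.
- red_block: red rectangular tube block, 96 x 60 x 46 mm (x, y, z), about 0.3 to 0.65 kg, rigid, with a grid of twelve dark wells and, at its +x +y corner, a small white dot on top. Origin: centre of its underside; x along the 96 mm length towards the dotted end, y towards the dotted long side, z up. Under a quarter turn from the nest's direction at the start.
- red_corner (a point): the red block's bottom corner under the white dot: 48, 30, 0 mm in the block's frame
- nest: fixed docking nest: aluminium floor plate (slick, as the stops: friction about 0.25), top 10 mm above the bench, x -85 to 75, y -55 to 55 mm. Origin: nest centre at bench height; x towards the short stop, y towards the long stop, z up. White housing, 36 mm high, 130 mm wide, behind the short stop (x 77 to 137 mm). Docked, the block's axes are parallel to the nest's and its origin at 10, 10, 10 mm.
- nest_corner (a point): the inner corner where the faces of both stops and the floor plate meet (58, 40, 10 mm in the nest's frame; axes as the nest's)
- long_stop: dark steel bar 120 mm long, 12 mm thick, on the +y side of the nest floor, running along nest x from -62 to +58 mm; its face looks to -y at nest y = 40 mm and it stands only 12 mm above the floor plate, so a finger gripping the block's upper part passes over it. Origin: centre of its underside.
- short_stop: dark steel bar 92 mm long, 17 mm thick, 26 mm high above the floor plate, across the +x end of the nest, running along nest y from -40 to +52 mm; its face looks to -x at nest x = 58 mm. Origin: centre of its underside.
- ejector (a joint): green spring pin, 10 mm across, in the short stop's face, centred on the docked block's end 17 mm above the floor plate. It stands out 6 mm towards nest -x at 0; value = how far it is pressed in (m), 0.006 = flush with the stop; takes 1 N to start and 4 N to be flush. Springs back.
- blue_block: blue tube block of the same size and shape as the red one, a bystander. Origin: centre of its underside.
- tip_box: blue pipette-tip box with white lid, 85 x 120 x 63 mm, bystander. Origin: centre of its underside.
- orange_rack: orange tube rack, 104 x 200 x 54 mm, capped tubes to 100 mm high, bystander. Origin: centre of its underside.
- yellow_rack: yellow tube rack, 72 x 104 x 54 mm, capped tubes to 100 mm high, bystander. Origin: centre of its underside.
- white_bottle: white bottle, 64 mm across, 140 mm high, bystander. Origin: centre of its underside.
- amber_jar: amber jar, 60 mm across, 85 mm high, bystander. Origin: centre of its underside.
- timer: grey lab timer lying flat, 50 x 70 x 20 mm, bystander. Origin: centre of its underside.
Things that resemble listed ones, but are neither listed nor needed, are in the scene too. There is more than one size of the red_block; the one meant has the size given above.

How it is judged:
By the outcome, as a careful person would: the job done as asked, in the order asked, and still so for the second after the job is handed in, while the arm keeps its last pose, push and grip.
It also fails if it takes over 45 s, if anything falls off the work surface, if the arm or the gripper's body presses on something with over 40 N, if the wrist force passes 120 N, or if a joint passes its speed limit or range.

ROBOT

A 6-joint arm with a two-finger parallel gripper is mounted at the origin on the work surface. World frame = base frame: x ahead of the robot, y to its left, z up, the work surface at z = 0. Lengths are in mm, angles in rad, forces in N, time in s.
With the tool pointing down it reaches from about 350 to 975 mm from the base axis. Payload 7.1 kg.
Tool frame: the origin (TCP) lies midway between the tips of the shut fingers; the grasp point (between the pads) lies ctrl.grip_point_offset behind it (ctrl.grip_point_offset is the distance from the TCP to the grasp point, in mm); z points along the fingers, y is the line along which they close (so a half turn about z gives the same grasp; the last joint's range is limited). The gripper opens to 88 mm and grips with 3 to 60 N. Pads are 20 mm wide; open, the fingers measure 115 mm over their backs; the gripper's body (75 mm by 178 mm) begins 61 mm behind the grasp point.
Start: joints at [1.215, 0.423, 1.63, -0, 1.089, -0.019], TCP at [206.511, 589.88, 222.675] pointing down, gripper open.
Joint ranges: [-3, 3], [-0.9, 2.11], [0.09, 2.58], [-1.31, 4.45], [0.11, 2.69], [-2.54, 2.54]. Speed limits (rad/s): [2.39, 2.39, 3.01, 3.14, 3.14, 3.14].

INTERFACE

Orientations are given as a rotation vector (axis times angle).
In Python, from workcell import ctrl, get_image, close_job, finder gives the robot as it stands.
- The arm moves only by the tool servo_tool, never from a script. Its argument "deltas" is a list of rows, each a list of 2 entries, a list of its own where there are three numbers: the shift along the tool's x, y, z in mm, then the turn, a rotation vector about the tool's x, y, z in rad. A call has 1 to 5 rows; each row is the pose to reach, as a shift and turn from the pose commanded when the call began, along the tool's axes at that moment; what a row does not reach only later rows make up. A row lasts 1/12 s, in which the tool goes at most 41.7 mm and 7.16 degrees, less where a joint would pass 70% of its speed; a pose out of reach is approached as far as the arm can. A call with a gripper value outside its range is refused whole. "grip" is the closure, from -1 (fully open) to 1 (shut), so that 0 is half open, set as the call begins (left out, the last holds). The fingers move at their own pace and stop on an object; the grip force is fixed at half the most. Time passes only in rows, so rows that repeat a pose let the fingers close. It gives the time, the measured TCP pose, the force, the opening and the grip force at its end, in the units of the state.
- ctrl.get_obs(): the state, without advancing time (a new reading comes with each control period).
- get_image(name): name is "scene" or "top"; returns a dict with "frame" (400x640x3 uint8, blue, green, red), "depth" (400x640 float32, mm along the optical axis (not along the pixel's ray), 0 where there is no reading), "K" (3x3 intrinsics, pixels), "pose" (4x4, takes a point from camera to world coordinates). Camera axes: x right, y down, z forward; pixel columns grow to the right and rows downward; lengths in mm; the calibration is good to about 2 mm. A picture is of the moment at which its call begins.
- close_job(): hands the job in; it is judged then, once.
Trained networks look in a picture, given as the dict that the camera call returned (one of the last four; its "shot" number tells which), for a name from the list of things; names that differ only in an ending like _2 or _b are one class to them, and where a whole thing is asked for, a point or a joint stands for the part that bears it (a point fixed in the world has none). Each returns a list of dicts, best first, with "score" (0 to 1); they miss things now and then, are a little off and sometimes report something else, mostly with a low value. They report only what shows in the picture. A call takes as long as a camera call. They do not tell look-alikes from the thing itself.
- finder.search_frame(query, picture): "rect" ([centre column, centre row, width, height] as shares, 0 to 1, of the picture: columns of its width, rows of its height, round what is visible of it).
- finder.silhouettes(query, picture): "mask" (400x640 bool, what is visible of it) and "rect" ([centre column, centre row, width, height] as shares, 0 to 1, of the picture: columns of its width, rows of its height, round what is visible of it).
The state is a dict: "t": time; "qpos": joint angles; "qvel": joint speeds; "joint_torque": joint torques, N m; "ee_pos": TCP position; "orientation": TCP orientation; "ft_force": force on the tool from outside, world axes, zero at the start; "moment": the same for the moment, N m; "width": finger opening in mm; "grasp_force": force on a finger pad.
Only numpy, scipy, OpenCV 4.12 (cv2) and the standard library are available. Lean on these libraries where they do the work, as an engineer would, in place of code of your own. Each camera call takes 0.05 s, during which the arm holds its last target. There are 200 camera calls.

## Working session

There is one attempt and no reset: what is moved stays moved. The work goes in short steps, Python scripts to look and compute and a tool call to move; the robot and the scene stay as the last step left them, time stands still between calls to the robot, and variables do not carry over. Pictures are saved under pics/ and viewed, at most 10 in all, crops included, and the job is handed in when it is done.

Besides the shell and the picture viewer there is one more tool, called after "Emit:" by a JSON object that holds its "name" and its "arguments". servo_tool: Moves the arm, as the interface text tells. Its arguments: {"type":"object","properties":{"deltas":{"type":"array","items":{"type":"array"}},"grip":{"type":"number"}},"required":["deltas"]}

```bash
mkdir -p pics
python3 - <<'E'
from workcell import ctrl,get_image,finder
import cv2,pickle
o=ctrl.get_obs(); print(o['ee_pos'],o['orientation'],o['width'],ctrl.grip_point_offset)
for n in('top','scene'):
    p=get_image(n); cv2.imwrite(f'pics/{n}0.png',p['frame']); pickle.dump(p,open(f'{n}.pkl','wb'))
    print(n,p['pose'].round(2).tolist(),p['K'].tolist())
    for q in('red_block','nest','short_stop','long_stop'):
        for d in finder.search_frame(q,p)[:4]: print(q,round(d['score'],2),[round(a*b) for a,b in zip(d['rect'],(640,400,640,400))])
E
```

```text
[206.32319287 589.37627028 221.90039739] [-5.26461187e-01 -3.09687559e+00  2.35965531e-03] 87.81696625359615 18.700000000000003
top [[0.0, -1.0, 0.06, 484.71], [-1.0, -0.0, -0.0, 41.72], [0.0, -0.06, -1.0, 1296.0], [0.0, 0.0, 0.0, 1.0]] [[370.12185755619095, 0.0, 324.26850380620897], [0.0, 370.12185755619095, 199.45390658191837], [0.0, 0.0, 1.0]]
red_block 0.78 [385, 210, 24, 12]
red_block 0.61 [352, 226, 21, 28]
red_block 0.61 [358, 188, 25, 15]
red_block 0.23 [427, 271, 21, 18]
nest 0.89 [285, 206, 47, 68]
nest 0.27 [359, 133, 38, 29]
short_stop 0.62 [426, 224, 28, 34]
short_stop 0.48 [282, 197, 28, 7]
long_stop 0.53 [266, 214, 8, 39]
scene [[0.86, 0.3, -0.42, 1191.08], [0.52, -0.51, 0.69, -1014.7], [-0.0, -0.81, -0.59, 986.29], [0.0, 0.0, 0.0, 1.0]] [[451.35480952287367, 0.0, 318.8223274476843], [0.0, 451.35480952287367, 197.81950800526914], [0.0, 0.0, 1.0]]
red_block 0.9 [286, 217, 36, 24]
red_block 0.61 [278, 247, 21, 28]
red_block 0.59 [316, 237, 20, 18]
nest 0.59 [340, 195, 67, 39]
short_stop 0.57 [337, 193, 71, 36]
long_stop 0.54 [337, 183, 20, 11]
```

Run:
```python
import cv2
a=cv2.imread('pics/top0.png')[110:290,230:470];cv2.imwrite('pics/topc.png',cv2.resize(a,None,fx=3.33,fy=3.33,interpolation=cv2.INTER_CUBIC))
a=cv2.imread('pics/scene0.png')[130:310,210:450];cv2.imwrite('pics/scenec.png',cv2.resize(a,None,fx=3.33,fy=3.33,interpolation=cv2.INTER_CUBIC))
```

```text
(no output)
```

View pics/topc.png

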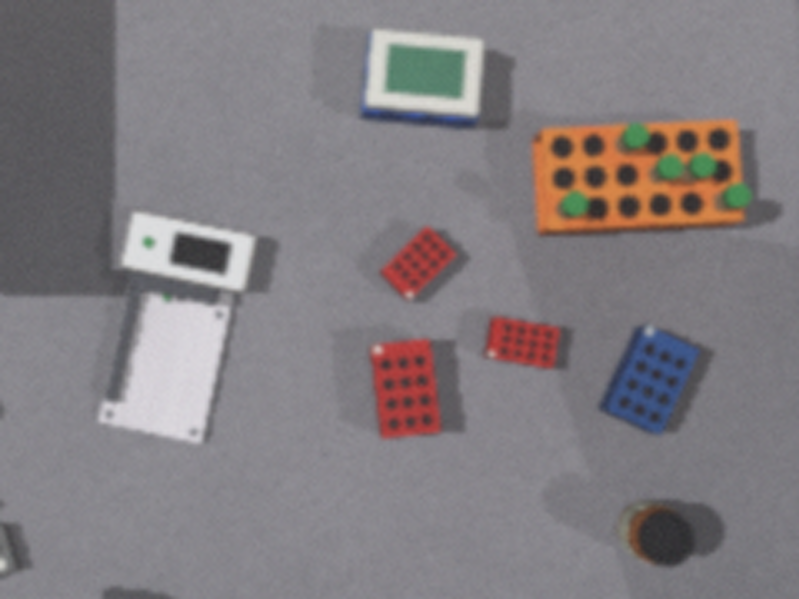

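View pics/scenec.png

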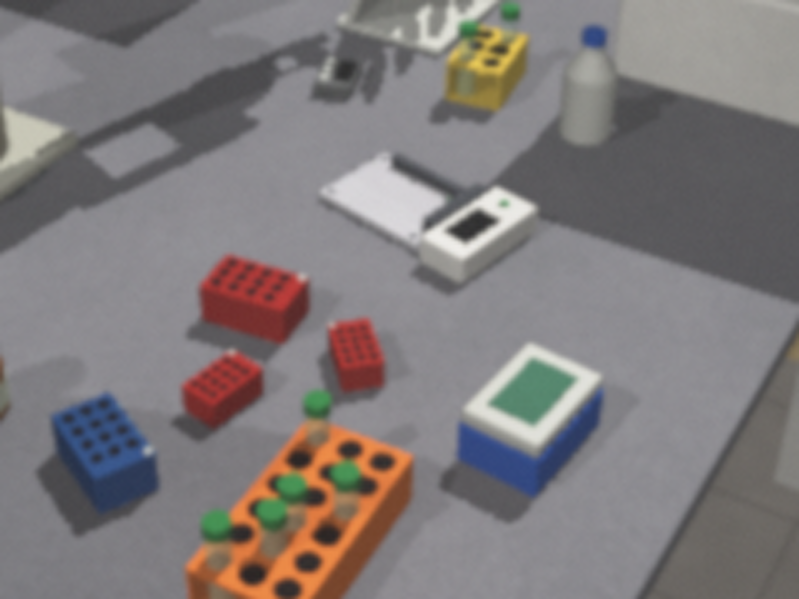

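The wanted block is the large red one at top crop (405,388), with its dot at the upper left. The two smaller red ones are decoys. The nest is at (170,365), with the short stop and housing towards image top (world +x) and the long stop on the left (world +y).

```bash
cat > h.py <<'E'
import numpy as np,cv2
def cloud(p):
    v,u=np.mgrid[:400,:640]; d=p['depth']; K=p['K']
    c=np.stack([(u-K[0,2])/K[0,0]*d,(v-K[1,2])/K[1,1]*d,d],-1)
    w=c@p['pose'][:3,:3].T+p['pose'][:3,3]; w[d==0]=np.nan
    return w
def rect(w,m):
    (c,s,a)=cv2.minAreaRect(w[m][:,:2].astype(np.float32)); return np.round(c,1),np.round(s,1),round(a,2),np.median(w[m][:,2]).round(1),int(m.sum())
def ray(p,m,z):  # pixels of mask onto plane z
    v,u=np.nonzero(m);r=np.linalg.inv(p['K'])@np.stack([u,v,np.ones_like(u)]); r=p['pose'][:3,:3]@r;t=p['pose'][:3,3]
    return (t[:,None]+r*((z-t[2])/r[2])).T
E
python3 - <<'E'
import pickle,numpy as np,cv2
from h import *
for n in('top','scene'):
    p=pickle.load(open(n+'.pkl','rb')); w=cloud(p); f=p['frame'].astype(int); B,G,R=f[...,0],f[...,1],f[...,2]
    x,y,z=w[...,0],w[...,1],w[...,2]
    red=(R>100)&(R>1.8*G)
    k,l,st,_=cv2.connectedComponentsWithStats(red.astype(np.uint8))
    for i in range(1,k):
        if st[i,4]>60: print(n,'red',st[i].tolist(),rect(w,(l==i)&(z>-20)))
    s=np.nan_to_num(z,nan=-99)
    br=(f.min(-1)>130)
    # nest neighbourhood
    r0=cloud(p)
    if n=='top': c=w[215,283]
    print('c',c)
    near=np.hypot(x-c[0],y-c[1])<170
    h=br&near&(s>28)&(s<45); print('housing',rect(w,h))
    fl=br&near&(s>3)&(s<18); print('floor',rect(w,fl))
    if n=='top':
        print('block red z>38', [rect(w,(l==i)&(s>36)) for i in range(1,k) if st[i,4]>300])
E
```

```text
top red [345, 179, 22, 19, 225] (array([602.1, -69. ]), array([38.8, 66.1]), 44.9, np.float64(31.9), 223)
top red [376, 206, 22, 14, 240] (array([ 520.8, -176.3]), array([67.6, 41.2]), 79.08, np.float64(32.2), 238)
top red [342, 212, 20, 29, 439] (array([474.3, -54.8]), array([93.7, 59.1]), 6.13, np.float64(45.4), 436)
c [512.43493694 180.45954318   9.95246711]
housing (array([602.7, 169.7]), array([129.9,  84.9]), 78.04, np.float64(34.8), 495)
floor (array([502.5, 169.8]), array([308.7, 328.9]), 45.48, np.float64(8.1), 1393)
block red z>38 [(array([474.3, -54.8]), array([93.7, 59.1]), 6.13, np.float64(45.4), 432)]
scene red [271, 207, 31, 26, 529] (array([479.5, -55.7]), array([94.8, 62. ]), 5.04, np.float64(43.6), 528)
scene red [309, 226, 16, 21, 263] (array([608. , -70.3]), array([42.6, 69.9]), 42.88, np.float64(31.8), 263)
scene red [265, 236, 23, 20, 253] (array([ 524.2, -159.6]), array([ 49.7, 107.2]), 2.36, np.float64(32.1), 253)
c [512.43493694 180.45954318   9.95246711]
housing (array([609.5, 170.7]), array([134. ,  84.5]), 77.43, np.float64(35.7), 337)
floor (array([505.3, 173. ]), array([317.3, 334.3]), 44.02, np.float64(8.5), 838)
```

```bash
cat > fit.py <<'E'
import pickle,numpy as np,cv2
from scipy.optimize import minimize
def proj(p,P):
    T=np.linalg.inv(p['pose']); c=(T[:3,:3]@P.T).T+T[:3,3]; q=(p['K']@c.T).T; return q[:,:2]/q[:,2:]
def box(x0,x1,y0,y1,z): return np.array([[x0,y0,z],[x1,y0,z],[x1,y1,z],[x0,y1,z]],float)
def boxv(x0,x1,y0,y1,z0,z1): return np.vstack([box(x0,x1,y0,y1,z0),box(x0,x1,y0,y1,z1)])
NEST=[(boxv(-85,75,-55,55,0,10),1),(boxv(-62,58,40,52,10,22),2),(boxv(58,75,-40,52,10,36),2),(boxv(77,137,-65,65,0,36),3)]
BLOCK=[(boxv(-48,48,-30,30,0,46),1)]
def cost(v,p,img,parts,off,S):
    a=v[2];Rm=np.array([[np.cos(a),-np.sin(a),0],[np.sin(a),np.cos(a),0],[0,0,1]])
    L=np.zeros(img.shape,np.uint8)
    for P,k in parts:
        q=(proj(p,P@Rm.T+[v[0],v[1],v[3] if len(v)>3 else 0])-off+.5)*S-.5
        h=cv2.convexHull(q.astype(np.float32))
        cv2.fillConvexPoly(L,np.round(h*16).astype(np.int32),k,shift=4)
    return sum(np.abs(img[L==k]-np.median(img[L==k])).sum() for k in np.unique(L))/img.size
def fit(p,parts,v0,chan,half=190,S=8,z0=0):
    q=proj(p,np.array([[v0[0]+dx,v0[1]+dy,z] for dx in(-half,half) for dy in(-half,half) for z in (0,40)]))
    lo=np.floor(q.min(0)).astype(int);hi=np.ceil(q.max(0)).astype(int)
    f=p['frame'][lo[1]:hi[1],lo[0]:hi[0]].astype(np.float32)
    g=f.mean(-1) if chan=='g' else f[...,2]-f[...,1]
    img=cv2.resize(g,None,fx=S,fy=S,interpolation=cv2.INTER_LINEAR)
    best=None
    for s in(0,1):
        x=np.array(v0 if best is None else best.x,float)
        sim=np.vstack([x]+[x+d for d in np.diag([5,5,.06])])
        best=minimize(cost,x,args=(p,img,parts,lo,S),method='Nelder-Mead',options=dict(initial_simplex=sim,xatol=.02,fatol=1e-5))
    return best.x[:2].round(2),np.degrees(best.x[2]).round(2),round(best.fun,3)
E
python3 - <<'E'
import pickle,numpy as np
from fit import *
for n in('top','scene'):
    p=pickle.load(open(n+'.pkl','rb'))
    print(n,'nest',fit(p,NEST,[500,190,-.2],'g',130),'block',fit(p,BLOCK,[475,-55,.1],'r',75))
E
```

```text
top nest (array([511.23, 191.78]), np.float64(-11.89), np.float64(13.662)) block (array([474.29, -55.18]), np.float64(6.76), np.float64(6.347))
scene nest (array([514.3 , 195.74]), np.float64(-12.15), np.float64(15.685)) block (array([475.73, -51.39]), np.float64(5.91), np.float64(12.471))
```

```bash
cat > mv.py <<'E'
import sys,numpy as np
from scipy.spatial.transform import Rotation as Ro
from workcell import ctrl
def go(x,y,z,ya):
    o=ctrl.get_obs();R=Ro.from_rotvec(o['orientation']);a=np.radians(ya)
    yt=np.array([np.cos(a),np.sin(a),0]);zt=np.array([0,0,-1.]);T=Ro.from_matrix(np.stack([np.cross(yt,zt),yt,zt],1))
    print('t',round(o['t'],2),'pos',o['ee_pos'].round(1),'w',round(o['width'],1),'F',o['ft_force'].round(1),'M',o['moment'].round(2))
    d=R.inv().apply(np.array([x,y,z])-o['ee_pos']);r=(R.inv()*T).as_rotvec()
    print('delta',d.round(1).tolist(),'rot',r.round(4).tolist())
if __name__=='__main__': go(*map(float,sys.argv[1:]))
E
python3 mv.py 475 -53.5 150 96.4
```

```text
t 0.5 pos [206.5 589.8 222.6] w 87.8 F [ 0.2 -0.6  0.3] M [0.01 0.03 0.04]
delta [-466.0, -518.4, 72.7] rot [-0.0001, -0.0, -0.4485]
```

Emit:
{"name": "servo_tool", "arguments": {"deltas": [[[-26, -29, 0], [0, 0, -0.1]], [[-52, -58, 0], [0, 0, -0.2]], [[-78, -87, 0], [0, 0, -0.3]], [[-104, -116, 0], [0, 0, -0.4]], [[-130, -145, 0], [0, 0, -0.448]]]}}

```text
t: 0.92
ee_pos: [281.5, 408.5, 222.7]
orientation: [-0.184, 3.136, 0.0]
ft_force: [0.9, -0.4, 1.3]
width: 87.9
grasp_force: 0.0
```

```bash
python3 mv.py 475 -53.5 150 96.4
```

```text
t 0.92 pos [281.5 408.5 222.7] w 87.9 F [ 0.9 -0.4  1.3] M [-0.01 -0.03 -0.02]
delta [-138.2, -481.4, 72.7] rot [0.0001, 0.0003, 0.0053]
```

Emit:
{"name": "servo_tool", "arguments": {"deltas": [[[-10, -36, 0], [0, 0, 0]], [[-20, -72, 0], [0, 0, 0]], [[-30, -108, 0], [0, 0, 0]], [[-40, -144, 0], [0, 0, 0]], [[-50, -180, 0], [0, 0, 0.005]]]}}

```text
t: 1.33
ee_pos: [351.3, 235.2, 223.0]
orientation: [-0.167, 3.136, 0.001]
ft_force: [1.1, 0.7, 0.5]
width: 87.9
grasp_force: 0.0
```

Emit:
{"name": "servo_tool", "arguments": {"deltas": [[[-10, -36, 0], [0, 0, 0]], [[-20, -72, 0], [0, 0, 0]], [[-30, -108, 10], [0, 0, 0]], [[-40, -144, 20], [0, 0, 0]], [[-50, -180, 30], [0, 0, 0]]]}}

```text
t: 1.75
ee_pos: [420.5, 61.3, 192.9]
orientation: [-0.167, 3.135, 0.0]
ft_force: [0.5, 1.2, 0.1]
width: 87.6
grasp_force: 0.0
```

```bash
python3 mv.py 475 -53.5 150 96.4
```

```text
t 1.75 pos [420.5  61.3 192.9] w 87.6 F [0.5 1.2 0.1] M [ 0.03 -0.   -0.03]
delta [-42.0, -119.9, 42.9] rot [0.0, 0.0017, -0.0055]
```

Emit:
{"name": "servo_tool", "arguments": {"deltas": [[[-13, -36, 10], [0, 0, 0]], [[-26, -72, 20], [0, 0, 0]], [[-39, -108, 32], [0, 0, -0.003]], [[-42, -120, 42], [0, 0, -0.005]], [[-42, -120, 42], [0, 0, -0.005]]]}}

```text
t: 2.17
ee_pos: [474.6, -54.4, 149.3]
orientation: [0.169, -3.136, 0.0]
ft_force: [-0.5, -0.2, -0.0]
width: 87.9
grasp_force: 0.0
```

```bash
python3 mv.py 475 -53.5 20 96.4
python3 - <<'E'
from workcell import get_image
from fit import *
for n in('top','scene'):
    p=get_image(n); cv2.imwrite(f'pics/{n}1.png',cv2.resize(p['frame'][150:290,230:450],None,fx=3.5,fy=3.5,interpolation=cv2.INTER_CUBIC))
E
```

```text
t 2.17 pos [474.6 -54.4 149.3] w 87.9 F [-0.5 -0.2 -0. ] M [0.05 0.02 0.01]
delta [-0.7, 0.8, 129.3] rot [0.0, -0.0015, -0.0041]
```

View pics/scene1.png

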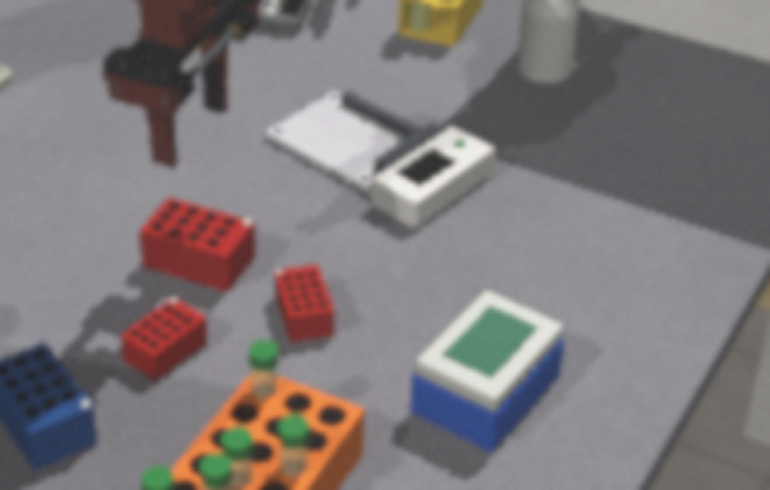

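The open gripper is above and astride the large red block (block around (197,243) in this crop), with the fingers clear of the small red blocks. Descending.

Emit:
{"name": "servo_tool", "arguments": {"deltas": [[[0, 0, 30], [0, 0, 0]], [[0, 0, 60], [0, 0, 0]], [[0, 0.5, 90], [0, 0, 0]], [[0, 0.5, 110], [0, 0, 0]], [[0, 0.5, 129], [0, 0, 0]]]}}

```text
t: 2.68
ee_pos: [473.6, -49.7, 21.2]
orientation: [0.178, -3.136, -0.0]
ft_force: [0.2, -0.4, -0.4]
width: 87.5
grasp_force: 0.0
```

Emit:
{"name": "servo_tool", "arguments": {"deltas": [[[0, 0, 0], [0, 0, 0]], [[0, 0, 0], [0, 0, 0]], [[0, 0, 0], [0, 0, 0]], [[0, 0, 0], [0, 0, 0]], [[0, 0, 0], [0, 0, 0]]], "grip": 1}}

```text
t: 3.1
ee_pos: [475.3, -51.3, 23.2]
orientation: [-0.175, 3.134, -0.001]
ft_force: [-1.5, 0.8, 5.5]
width: 60.1
grasp_force: 30.0
```

Emit:
{"name": "servo_tool", "arguments": {"deltas": [[[0, 0, 0], [0, 0, 0]], [[0, 0, 0], [0, 0, 0]], [[0, 0, 0], [0, 0, 0]], [[0, 0, 0], [0, 0, 0]], [[0, 0, 0], [0, 0, 0]]]}}

```text
t: 3.52
ee_pos: [475.3, -51.4, 23.2]
orientation: [-0.175, 3.134, -0.001]
ft_force: [-0.4, 1.3, 8.2]
width: 59.9
grasp_force: 30.0
```

Emit:
{"name": "servo_tool", "arguments": {"deltas": [[[0, 0, -10], [0, 0, 0]], [[0, 0, -25], [0, 0, 0]], [[0, 0, -45], [0, 0, 0]], [[0, 0, -60], [0, 0, 0]], [[0, 0, -60], [0, 0, 0]]]}}

```text
t: 3.93
ee_pos: [475.7, -51.5, 84.7]
orientation: [-0.174, 3.132, -0.001]
ft_force: [0.3, 0.1, -4.6]
width: 60.0
grasp_force: 30.0
```

```bash
python3 mv.py 475 -53.5 80 96.4
python3 - <<'E'
from workcell import get_image,ctrl
from fit import *
o=ctrl.get_obs(); print(o['ee_pos'].round(1),o['orientation'].round(4),o['ft_force'].round(1),o['moment'].round(2))
for n in('top','scene'):
    p=get_image(n); pickle.dump(p,open(n+'2.pkl','wb'));cv2.imwrite(f'pics/{n}2.png',cv2.resize(p['frame'][130:270,220:420],None,fx=3.5,fy=3.5,interpolation=cv2.INTER_CUBIC))
    for z in (50,60): 
        B=[(P+[0,0,z],k) for P,k in BLOCK]
        print(n,z,fit(p,B,[475,-52,.1],'r',75))
E
```

```text
t 3.93 pos [475.7 -51.5  84.7] w 60.0 F [ 0.3  0.1 -4.6] M [ 0.06 -0.01  0.02]
delta [1.0, -1.9, 4.6] rot [-0.001, 0.0045, -0.0008]
[475.7 -51.5  84.7] [-1.7390e-01  3.1322e+00 -1.2000e-03] [ 0.3  0.1 -4.6] [ 0.06 -0.01  0.02]
top 50 (array([478.48, -92.73]), np.float64(30.79), np.float64(0.783))
top 60 (array([479.26, -91.24]), np.float64(30.36), np.float64(0.782))
scene 50 (array([467.5 , -38.11]), np.float64(5.55), np.float64(11.888))
scene 60 (array([474.95, -48.32]), np.float64(5.09), np.float64(11.907))
```

View pics/scene2.png

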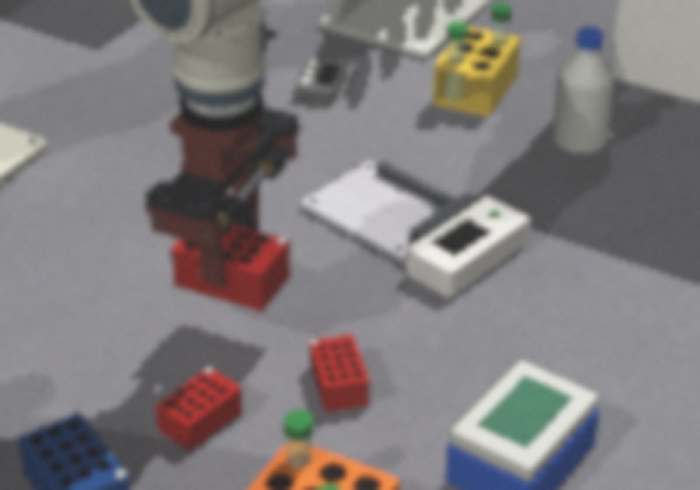

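```bash
python3 mv.py 510 197 75 78
```

```text
t 4.03 pos [474.3 -51.4  82.3] w 59.6 F [-0.2 -0.2 -3.8] M [ 0.06  0.01 -0.03]
delta [-63.0, 242.9, 7.3] rot [-0.0001, 0.0015, 0.3205]
```

Emit:
{"name": "servo_tool", "arguments": {"deltas": [[[-4, 15, 0], [0, 0, 0.03]], [[-11, 45, 0], [0, 0, 0.08]], [[-20, 78, 0], [0, 0, 0.15]], [[-29, 111, 0], [0, 0, 0.22]], [[-38, 146, 0], [0, 0, 0.28]]]}}

```text
t: 4.45
ee_pos: [494.8, 99.0, 80.5]
orientation: [-0.272, -3.128, 0.001]
ft_force: [0.9, -1.0, -4.4]
width: 59.7
grasp_force: 30.0
```

```bash
python3 mv.py 510 197 75 78
```

```text
t 4.45 pos [494.8  99.   80.5] w 59.7 F [ 0.9 -1.  -4.4] M [-0.03 -0.07  0.01]
delta [1.9, 99.2, 5.4] rot [-0.0009, -0.0022, 0.036]
```

Emit:
{"name": "servo_tool", "arguments": {"deltas": [[[0, 33, 0], [0, 0, 0.02]], [[1, 64, 0], [0, 0, 0.036]], [[2, 85, 2], [0, 0, 0.036]], [[2, 97, 5], [0, 0, 0.036]], [[2, 97, 5], [0, 0, 0.036]]]}}

```text
t: 4.87
ee_pos: [509.5, 195.6, 75.2]
orientation: [-0.317, -3.124, 0.001]
ft_force: [-0.1, -0.3, -4.4]
width: 59.5
grasp_force: 30.0
```

Emit:
{"name": "servo_tool", "arguments": {"deltas": [[[0, 0, 0], [0, 0, 0]], [[0, 0, 0], [0, 0, 0]]]}}

```text
t: 5.03
ee_pos: [509.1, 192.7, 75.9]
orientation: [-0.322, -3.123, 0.002]
ft_force: [-1.0, -0.0, -3.6]
width: 60.0
grasp_force: 30.0
```

```bash
python3 mv.py 510 197 75 78;  python3 - <<'E'
from workcell import get_image,ctrl
from fit import *
for n in('top','scene'):
    p=get_image(n); pickle.dump(p,open(n+'3.pkl','wb'));cv2.imwrite(f'pics/{n}3.png',cv2.resize(p['frame'][145:255,250:420],None,fx=4.5,fy=4.5,interpolation=cv2.INTER_CUBIC))
E
```

```text
t 5.03 pos [509.1 192.7  75.9] w 60.0 F [-1.  -0.  -3.6] M [ 0.01 -0.01 -0.03]
delta [0.0, 4.4, 0.9] rot [-0.0014, -0.0018, 0.0042]
```

View pics/scene3.png

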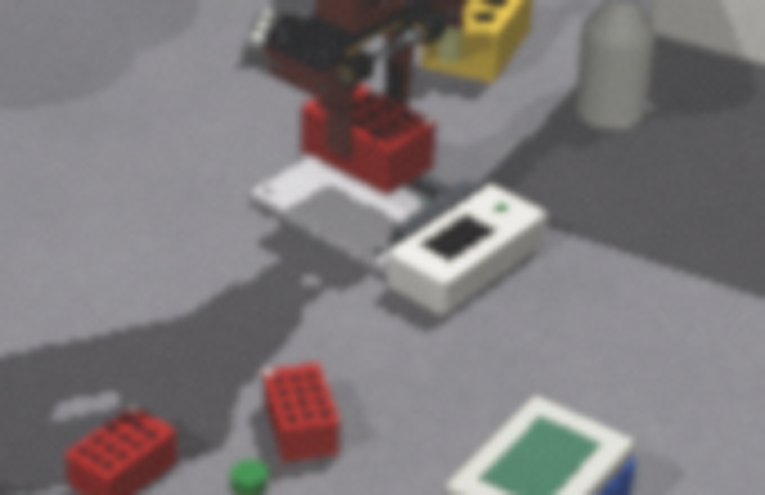

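Emit:
{"name": "servo_tool", "arguments": {"deltas": [[[0, 0, 8], [0, 0, 0.004]], [[0, 0, 18], [-0.001, -0.002, 0.004]], [[0, 0, 28], [-0.001, -0.002, 0.004]], [[0, 0, 36], [-0.001, -0.002, 0.004]], [[0, 0, 36], [-0.001, -0.002, 0.004]]]}}

```text
t: 5.55
ee_pos: [508.6, 193.2, 38.4]
orientation: [-0.328, -3.123, 0.001]
ft_force: [0.2, -0.2, -4.4]
width: 60.0
grasp_force: 30.0
```

Emit:
{"name": "servo_tool", "arguments": {"deltas": [[[0, 0, 1], [0, 0, 0]], [[0, 0, 2], [0, 0, 0]], [[0, 0, 3], [0, 0, 0]], [[0, 0, 3], [0, 0, 0]]]}}

```text
t: 5.88
ee_pos: [510.3, 194.1, 37.8]
orientation: [0.327, 3.122, 0.002]
ft_force: [0.4, -0.4, -5.0]
width: 59.9
grasp_force: 30.0
```

```bash
python3 mv.py 509 193 33 78
```

```text
t 5.88 pos [510.3 194.1  37.8] w 59.9 F [ 0.4 -0.4 -5. ] M [-0.03  0.01 -0.04]
delta [1.0, -1.3, 4.8] rot [0.0012, 0.0024, 0.0008]
```

Emit:
{"name": "servo_tool", "arguments": {"deltas": [[[0, 0, 1], [0, 0, 0]], [[0, 0, 2], [0, 0, 0]], [[0, 0, 2], [0, 0, 0]]]}}

```text
t: 6.13
ee_pos: [510.1, 194.0, 35.7]
orientation: [0.327, 3.122, 0.001]
ft_force: [-0.5, 0.9, -3.9]
width: 60.0
grasp_force: 30.0
```

Emit:
{"name": "servo_tool", "arguments": {"deltas": [[[0, 0, 1], [0, 0, 0]], [[0, 0, 1], [0, 0, 0]], [[0, 0, 1], [0, 0, 0]]]}}

```text
t: 6.38
ee_pos: [510.1, 193.9, 34.7]
orientation: [0.327, 3.122, 0.001]
ft_force: [-0.5, 0.1, -4.1]
width: 59.5
grasp_force: 30.0
```

Emit:
{"name": "servo_tool", "arguments": {"deltas": [[[0, 0, 1], [0, 0, 0]], [[0, 0, 1], [0, 0, 0]], [[0, 0, 1], [0, 0, 0]]]}}

```text
t: 6.63
ee_pos: [510.1, 193.9, 33.6]
orientation: [0.327, 3.122, 0.001]
ft_force: [-0.1, 0.1, -4.0]
width: 59.7
grasp_force: 30.0
```

Emit:
{"name": "servo_tool", "arguments": {"deltas": [[[0, 0, 0.7], [0, 0, 0]], [[0, 0, 0.7], [0, 0, 0]], [[0, 0, 0.7], [0, 0, 0]]]}}

```text
t: 6.88
ee_pos: [510.1, 194.0, 33.2]
orientation: [0.327, 3.122, 0.001]
ft_force: [-1.9, -0.4, 0.9]
width: 59.7
grasp_force: 30.0
```

Emit:
{"name": "servo_tool", "arguments": {"deltas": [[[0, 0, 0.7], [0, 0, 0]], [[0, 0, 0.7], [0, 0, 0]], [[0, 0, 0.7], [0, 0, 0]]]}}

```text
t: 7.13
ee_pos: [510.2, 194.0, 33.2]
orientation: [0.327, 3.122, 0.001]
ft_force: [-3.5, -0.7, 9.6]
width: 59.9
grasp_force: 30.0
```

Emit:
{"name": "servo_tool", "arguments": {"deltas": [[[0, 0, 0.7], [0, 0, 0]], [[0, 0, 0.7], [0, 0, 0]], [[0, 0, 0.7], [0, 0, 0]]]}}

```text
t: 7.38
ee_pos: [510.2, 194.0, 33.2]
orientation: [0.327, 3.122, 0.001]
ft_force: [-6.5, -1.7, 17.8]
width: 59.9
grasp_force: 30.0
```

Emit:
{"name": "servo_tool", "arguments": {"deltas": [[[0, 0, -1.3], [0, 0, 0]], [[0, 0, -1.3], [0, 0, 0]], [[0, 2, -1.3], [0, 0, 0]], [[0, 4, -1.3], [0, 0, 0]], [[0, 4, -1.3], [0, 0, 0]]]}}

```text
t: 7.8
ee_pos: [511.2, 197.8, 33.2]
orientation: [0.327, 3.122, 0.001]
ft_force: [-1.9, -3.2, 7.2]
width: 60.2
grasp_force: 30.0
```

```bash
python3 mv.py 512 199 33 78
```

```text
t 7.8 pos [511.2 197.8  33.2] w 60.2 F [-1.9 -3.2  7.2] M [-0.72  0.3  -0.1 ]
delta [-0.5, 1.3, 0.2] rot [0.0006, 0.0023, 0.001]
```

Emit:
{"name": "servo_tool", "arguments": {"deltas": [[[0, 1, -0.5], [0, 0, 0]], [[0, 2, -0.5], [0, 0, 0]], [[0, 3, -0.5], [0, 0, 0]], [[0, 3, -0.5], [0, 0, 0]]]}}

```text
t: 8.13
ee_pos: [511.6, 201.0, 33.2]
orientation: [0.327, 3.122, 0.001]
ft_force: [0.2, -0.7, -1.3]
width: 60.2
grasp_force: 30.0
```

Emit:
{"name": "servo_tool", "arguments": {"deltas": [[[0, 1, 0], [0, 0, 0]], [[0, 1, 0], [0, 0, 0]], [[0, 1, 0], [0, 0, 0]]]}}

```text
t: 8.38
ee_pos: [511.8, 201.9, 33.3]
orientation: [0.327, 3.122, 0.002]
ft_force: [0.3, -0.1, -1.3]
width: 59.8
grasp_force: 30.0
```

Emit:
{"name": "servo_tool", "arguments": {"deltas": [[[0, 1, 0], [0, 0, 0]], [[0, 1, 0], [0, 0, 0]], [[0, 1, 0], [0, 0, 0]]]}}

```text
t: 8.63
ee_pos: [511.9, 202.9, 33.3]
orientation: [0.327, 3.122, 0.002]
ft_force: [-1.3, 0.6, -2.4]
width: 59.9
grasp_force: 30.0
```

```bash
python3 mv.py 512 199 33 78
```

```text
t 8.63 pos [511.9 202.9  33.3] w 59.9 F [-1.3  0.6 -2.4] M [ 0.03 -0.    0.02]
delta [-0.9, -3.8, 0.3] rot [0.0012, 0.002, 0.0006]
```

Emit:
{"name": "servo_tool", "arguments": {"deltas": [[[0, 0.5, 0], [0, 0, 0]], [[0, 1, 0], [0, 0, 0]], [[0, 1, 0], [0, 0, 0]]]}}

```text
t: 8.88
ee_pos: [511.9, 203.2, 33.2]
orientation: [0.327, 3.123, -0.0]
ft_force: [0.1, -4.4, -3.2]
width: 59.5
grasp_force: 30.0
```

Emit:
{"name": "servo_tool", "arguments": {"deltas": [[[0, 0.5, 0], [0, 0, 0]], [[0, 1, 0], [0, 0, 0]], [[0, 1, 0], [0, 0, 0]]]}}

```text
t: 9.13
ee_pos: [511.9, 203.3, 33.2]
orientation: [0.327, 3.124, -0.002]
ft_force: [0.1, -9.3, -0.5]
width: 59.6
grasp_force: 30.0
```

```bash
python3 mv.py 512 199 33 78
```

```text
t 9.13 pos [511.9 203.3  33.2] w 59.6 F [ 0.1 -9.3 -0.5] M [-1.83 -0.16 -0.08]
delta [-1.0, -4.2, 0.2] rot [-0.0013, 0.0011, 0.001]
```

Emit:
{"name": "servo_tool", "arguments": {"deltas": [[[0, -0.7, 0.5], [0, 0, 0]], [[-1, -0.7, 0.5], [0, 0, 0]], [[-2, -0.7, 0.5], [0, 0, 0]], [[-3, -0.7, 0.5], [0, 0, 0]], [[-4, -0.7, 0.5], [0, 0, 0]]]}}

```text
t: 9.55
ee_pos: [514.2, 202.8, 33.2]
orientation: [-0.327, -3.123, 0.001]
ft_force: [-7.6, -2.0, 9.1]
width: 59.8
grasp_force: 30.0
```

Emit:
{"name": "servo_tool", "arguments": {"deltas": [[[-1, 0, 0], [0, 0, 0]], [[-2, 0, 0], [0, 0, 0]], [[-2, 0, 0], [0, 0, 0]]]}}

```text
t: 9.8
ee_pos: [516.3, 202.3, 33.2]
orientation: [-0.327, -3.123, 0.001]
ft_force: [-6.2, -3.2, 8.6]
width: 59.9
grasp_force: 30.0
```

```bash
python3 mv.py 512 199 33 78
```

```text
t 9.8 pos [516.3 202.3  33.2] w 59.9 F [-6.2 -3.2  8.6] M [-0.68  0.97  0.05]
delta [3.5, -4.1, 0.2] rot [-0.0008, -0.0012, 0.0007]
```

Emit:
{"name": "servo_tool", "arguments": {"deltas": [[[-1, 0, -0.3], [0, 0, 0]], [[-2, 0, -0.3], [0, 0, 0]], [[-2, 0, -0.3], [0, 0, 0]]]}}

```text
t: 10.05
ee_pos: [518.4, 201.9, 33.2]
orientation: [-0.327, -3.123, 0.001]
ft_force: [-5.7, -3.5, 4.9]
width: 59.9
grasp_force: 30.0
```

Emit:
{"name": "servo_tool", "arguments": {"deltas": [[[-1, 0, 0], [0, 0, 0]], [[-2, 0, 0], [0, 0, 0]], [[-2, 0, 0], [0, 0, 0]]]}}

```text
t: 10.3
ee_pos: [519.9, 201.5, 33.3]
orientation: [-0.327, -3.123, 0.001]
ft_force: [-6.9, -2.0, 6.0]
width: 60.0
grasp_force: 30.0
```

```bash
python3 mv.py 512 199 33 78
```

```text
t 10.3 pos [519.9 201.5  33.3] w 60.0 F [-6.9 -2.   6. ] M [-0.56  1.05  0.06]
delta [7.2, -4.1, 0.3] rot [-0.0009, -0.0017, 0.0006]
```

Emit:
{"name": "servo_tool", "arguments": {"deltas": [[[-1, 0.1, 0], [0, 0, 0]], [[-2, 0.2, 0], [0, 0, 0]], [[-2, 0.2, 0], [0, 0, 0]]]}}

```text
t: 10.55
ee_pos: [521.4, 201.2, 33.3]
orientation: [-0.327, -3.122, 0.002]
ft_force: [-8.9, -2.8, 8.2]
width: 60.0
grasp_force: 30.0
```

Emit:
{"name": "servo_tool", "arguments": {"deltas": [[[-0.5, 0, 0], [0, 0, 0]], [[-1, 0, 0], [0, 0, 0]], [[-1, 0, 0], [0, 0, 0]]]}}

```text
t: 10.8
ee_pos: [522.2, 201.0, 33.3]
orientation: [-0.327, -3.122, 0.002]
ft_force: [-9.0, -2.6, 8.7]
width: 59.9
grasp_force: 30.0
```

```bash
python3 mv.py 512 199 33 78
```

```text
t 10.8 pos [522.2 201.   33.3] w 59.9 F [-9.  -2.6  8.7] M [-0.43  1.35  0.04]
delta [9.6, -4.1, 0.3] rot [-0.0013, -0.0028, 0.0006]
```

Emit:
{"name": "servo_tool", "arguments": {"deltas": [[[-0.5, 0.2, -0.2], [0, 0, 0]], [[-1, 0.2, -0.2], [0, 0, 0]], [[-1, 0.2, -0.2], [0, 0, 0]]]}}

```text
t: 11.05
ee_pos: [523.0, 200.9, 33.3]
orientation: [-0.327, -3.121, 0.002]
ft_force: [-9.1, -3.4, 7.4]
width: 59.5
grasp_force: 30.0
```

Emit:
{"name": "servo_tool", "arguments": {"deltas": [[[-0.5, 0, 0], [0, 0, 0]], [[-1, 0, 0], [0, 0, 0]], [[-1, 0, 0], [0, 0, 0]]]}}

```text
t: 11.3
ee_pos: [523.9, 200.7, 33.3]
orientation: [-0.327, -3.121, 0.002]
ft_force: [-10.4, -2.2, 8.0]
width: 60.0
grasp_force: 30.0
```

Emit:
{"name": "servo_tool", "arguments": {"deltas": [[[-0.5, 0, 0], [0, 0, 0]], [[-1, 0, 0], [0, 0, 0]], [[-1, 0, 0], [0, 0, 0]]]}}

```text
t: 11.55
ee_pos: [524.1, 200.6, 33.3]
orientation: [-0.327, -3.119, 0.002]
ft_force: [-13.0, -1.7, 10.7]
width: 59.7
grasp_force: 30.0
```

```bash
python3 mv.py 512 199 33 78
```

```text
t 11.55 pos [524.1 200.6  33.3] w 59.7 F [-13.   -1.7  10.7] M [-0.15  1.77  0.02]
delta [11.5, -4.1, 0.4] rot [-0.002, -0.0049, 0.0003]
```

Emit:
{"name": "servo_tool", "arguments": {"deltas": [[[-0.3, 0.3, -0.2], [-0.002, -0.003, 0]], [[-0.5, 0.3, -0.3], [-0.002, -0.005, 0]], [[-0.5, 0.3, -0.3], [-0.002, -0.005, 0]], [[-0.5, 0.3, -0.3], [-0.002, -0.005, 0]]]}}

```text
t: 11.88
ee_pos: [524.1, 200.6, 33.2]
orientation: [-0.328, -3.124, 0.001]
ft_force: [-13.2, -0.2, 7.5]
width: 59.2
grasp_force: 30.0
```

```bash
python3 mv.py 512 199 33 78;  python3 - <<'E'
from workcell import get_image,ctrl
from fit import *
for n in('top','scene'):
    p=get_image(n); pickle.dump(p,open(n+'4.pkl','wb'));cv2.imwrite(f'pics/{n}4.png',cv2.resize(p['frame'][145:235,280:400],None,fx=6,fy=6,interpolation=cv2.INTER_CUBIC))
E
python3 mv.py 512 199 33 78
```

```text
t 11.88 pos [524.1 200.6  33.2] w 59.2 F [-13.2  -0.2   7.5] M [-0.27  2.01  0.01]
delta [11.5, -4.1, 0.2] rot [-0.0007, -0.0007, 0.0004]
t 11.98 pos [524.2 200.6  33.3] w 59.8 F [-12.7   0.1   7.2] M [-0.29  1.99  0.04]
delta [11.6, -4.1, 0.3] rot [-0.0006, -0.0007, 0.0004]
```

View pics/scene4.png

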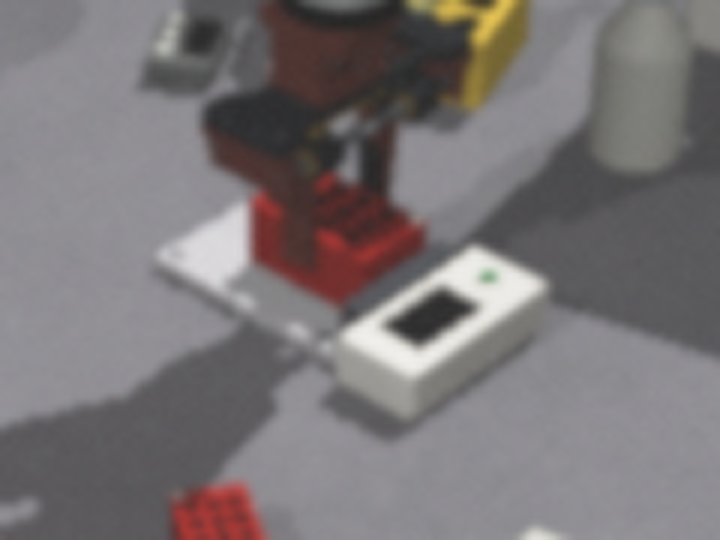

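Emit:
{"name": "servo_tool", "arguments": {"deltas": [[[0, 0.5, 0], [0, 0, 0]], [[0, 1, 0], [0, 0, 0]], [[0, 1, 0], [0, 0, 0]], [[0, 1, 0], [0, 0, 0]]]}}

```text
t: 12.32
ee_pos: [524.2, 200.7, 33.3]
orientation: [-0.327, -3.123, 0.003]
ft_force: [-13.1, -6.8, 9.4]
width: 59.9
grasp_force: 30.0
```

```bash
python3 mv.py 512 199 33 78
```

```text
t 12.32 pos [524.2 200.7  33.3] w 59.9 F [-13.1  -6.8   9.4] M [-1.03  1.91 -0.02]
delta [11.5, -4.2, 0.3] rot [-0.0019, -0.0011, 0.0005]
```

Emit:
{"name": "servo_tool", "arguments": {"deltas": [[[-0.4, -0.3, -0.3], [-0.002, -0.001, 0]], [[-0.8, -0.3, -0.3], [-0.002, -0.001, 0]], [[-0.8, -0.3, -0.3], [-0.002, -0.001, 0]], [[-0.8, -0.3, -0.3], [-0.002, -0.001, 0]], [[-0.8, -0.3, -0.3], [-0.002, -0.001, 0]]]}}

```text
t: 12.73
ee_pos: [524.2, 200.6, 33.3]
orientation: [-0.327, -3.123, -0.0]
ft_force: [-14.4, -2.1, 8.1]
width: 59.9
grasp_force: 30.0
```

```bash
python3 mv.py 512 199 33 78
```

```text
t 12.73 pos [524.2 200.6  33.3] w 59.9 F [-14.4  -2.1   8.1] M [-0.68  2.15  0.01]
delta [11.6, -4.1, 0.3] rot [0.0, -0.0014, 0.0005]
```

```bash
python3 - <<'E'
from workcell import get_image
import cv2
p=get_image('top'); cv2.imwrite('pics/top5.png',cv2.resize(p['frame'][110:290,230:470],None,fx=3.33,fy=3.33,interpolation=cv2.INTER_CUBIC))
E
python3 mv.py 512 199 33 78
```

```text
t 12.78 pos [524.1 200.6  33.2] w 59.6 F [-14.2  -2.9   7.7] M [-0.65  2.21 -0.03]
delta [11.5, -4.1, 0.3] rot [0.0, -0.0015, 0.0005]
```

View pics/top5.png

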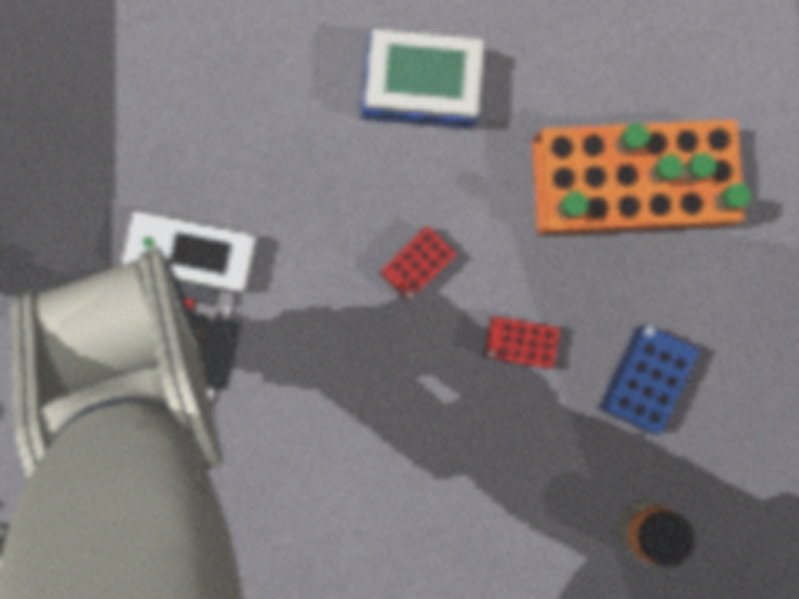

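The bystanders are where they were: small red blocks at (420,262) and (523,342), blue block at (652,380). The red block's end shows at the short stop at (190,303), and the forces are steady. Handing in.

```bash
python3 -c "
from workcell import close_job
print(close_job())"
```

```text
the job is handed in; nothing more can be done
None
```

The job is handed in at about 13 s: the red block lies flat in the nest, still held with about 5 N against the long stop and about 14 N towards the short stop. The ejector looks pressed in, judged from force and position because the arm hid the docked corner and pin, and the bystanders in view had not moved.

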